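Screw the battery cap onto the note-checking lamp

TASK

Pick up the blue cap and close the battery well of the grey note-checking lamp with it: set it over the silver neck, press it lightly down and turn it backward (counter-clockwise from above) until you feel it drop past the thread starts, then keep pressing against the spring and screw it forward (clockwise) until it is fully home, and let go. Do not force it, and leave the battery, marker, keys and banknotes alone.

Things in the scene. Friction and masses are not known exactly. Their poses are not given: they have to be found in the camera images.
- cap: Loose blue screw cap, 80 g, standing open side down. Origin: centre of its underside, z up. Skirt outer diameter 62, inner 53, z=0 to 24 mm; top disc z=24 to 29 mm. Inside the skirt at z=0 to 4 mm are three inward lugs, 6.5 mm wide (16 degrees), tips at radius 21.5 mm, at 0, 120, 240 degrees from +x; any of the three turns fits equally.
- cap_bar (a point): Point to grip, on the cap's axis 50 mm above its underside: centre of the blue grip bar on the cap's top, 48 mm long (along the cap's x), 14 mm wide (y), from 29 to 57 mm above the underside, a white mark near its +x end. Pinch it from above across its 14 mm, fingertips just clear of the disc.
- lamp: Grey note-checking lamp, fixed: housing 88 (x) x 112 (y) x 40 mm high, origin at the centre of its underside, z up; violet window near +y, threaded neck near -y. A stop wall (8 degrees wide, roof-shaped top 20 mm above neck_base) at each ridge's low clockwise end blocks the lugs above and below it. From on top: up to 80 degrees back to the gap (105 if set on the walls); then 80 to 96 forward.
- neck_base (a point): Point on the silver neck's axis level with the housing's top, 40 mm above the desk; axes as the lamp's. Height of the cap's underside above it: 11 to 17 mm with the lugs lying on the ridges, about 0 to 8 mm once dropped into the gaps and pressed, 3 mm when screwed home.
- neck_top (a point): Centre of the neck's top, 24.5 mm above neck_base. The neck is 40 mm in diameter (lugs clear it by 1.5 mm all round) and tapers in to 33 mm over its last 4.5 mm. The brass contact stands up in its middle.
- thread_level (a point): Point on the neck's axis 12 mm above neck_base, amid three fixed ridges, outer diameter 50, 4 mm thick, 80 degrees long, one every 120 degrees. They rise counter-clockwise, undersides 7 to 12 mm, tops 11 to 16 mm above neck_base. Past each high end is an open gap of 32 degrees, then the stop wall of the next. Their angle about the axis differs each time and is not reported: find it by feel.
- contact (a joint): Travel (m) of the brass spring contact in the neck: 0 free, grows as the cap pushes it down, end stop 0.011. Spring 1.5 N at first plus 0.6 N per mm; it meets the cap's inside when the underside is 10 mm above neck_base, so in the gaps the cap must be pressed with 4 to 7 N to get the lugs under the ridges. About 0.007 when screwed home, less when only part screwed.
- old_battery: Green and white cylindrical battery, 15 mm thick, 50 mm long, lying; origin centre of underside. Bystander.
- marker_pen: White marker pen with black cap, 17 mm thick, 135 mm long, lying; origin centre of underside. Bystander.
- key_ring: Bunch of keys, 110 x 121 x 8 mm; origin centre of underside. Bystander.
- banknotes: Banded bundle of banknotes, 73 x 161 x 16 mm; origin centre of underside. Bystander.
Things that resemble listed ones, but are neither listed nor needed, are in the scene too. There is more than one size of the cap; the one meant has the size given above. Of the things shaped like the lamp, the grey one is meant.

How it is judged (in metres and radians):
On the way:
1. the cap, level and centred on the neck, has dropped past the thread starts (origin less than 8.5 mm above the housing's top) (z of cap in the frame of neck_base below 0.0085 m and horizontal distance between cap and neck_base below 0.005 m and angle between cap's own z axis and vertical below 0.12 rad), for 0.1 s.
At the end, for the whole second after the job is handed in: The cap is screwed home on the neck and released: it alone keeps the battery contact pressed in more than 5.8 mm (about 7 mm when home), its origin is less than 5 mm above the housing's top, within 4 mm of the neck's axis, tilted less than 0.06 rad, and at rest (value of joint contact above 0.0058 m and z of cap in the frame of neck_base below 0.005 m and horizontal distance between cap and neck_base below 0.004 m and angle between cap's own z axis and vertical below 0.06 rad and linear speed of cap below 0.01 m/s); the robot touches nothing.
It fails at once if the cap is forced: more than 60 N between cap and lamp (contact force between cap and lamp above 60 N).
It fails at once if the lamp is struck by the gripper with more than 10 N (contact force between the arm and lamp above 10 N).
It fails at once if a bystander is moved more than 20 mm (distance of any of old_battery, marker_pen, key_ring, banknotes from where it was at the start of the episode above 0.02 m).
It also fails if it takes over 64 s, if anything falls off the work surface, if the arm or the gripper's body presses on something with over 40 N, if the wrist force passes 120 N, or if a joint passes its speed limit or range.

ROBOT

A 6-joint arm with a two-finger parallel gripper is mounted at the origin on a cart in front of the work surface, level with it; the furniture and walls round the work are solid. World frame = base frame: x ahead of the robot, y to its left, z up, the work surface at z = 0. Lengths are in mm, angles in rad, forces in N, time in s.
With the tool pointing down it reaches from about 350 to 775 mm from the base axis. Payload 7.3 kg.
Tool frame: the origin (TCP) lies at the very end of the fingers, on their centre line; the grasp point (between the pads) lies 19 mm behind it; z points along the fingers, y is the line along which they close (so a half turn about z gives the same grasp; the last joint's range is limited). The gripper opens to 92 mm and grips with 3 to 60 N. Pads are 19 mm wide; open, the fingers measure 130 mm over their backs; the gripper's body (75 mm by 190 mm) begins 47 mm behind the grasp point.
Start: joints at [1.056, 0.342, 1.524, -0, 1.275, -0.146], TCP at [189.247, 489.725, 226.741] pointing down, gripper open.
Joint ranges: [-2.53, 2.53], [-0.77, 2.02], [0.04, 2.7], [-1, 4.14], [0.28, 2.66], [-3.11, 3.11]. Speed limits (rad/s): [2.57, 2.57, 3.14, 3.14, 3.14, 3.14].

INTERFACE

Orientations are given as [roll, pitch, yaw] about the fixed x, y, z axes, in that order (R = Rz(yaw) Ry(pitch) Rx(roll)).
In Python, from plant import get_obs, vision, workorder gives the robot as it stands.
- The arm moves only by the shell command python3 -m pendant 'ROWS' [OPENING]. ROWS is a JSON object of lists of equal length, an entry for each row: "dp": the shift along the tool's x, y, z in m, a list of three; "rotation": the turn, a rotation vector about the tool's x, y, z in rad, a list of three. A call has 1 to 8 rows; each row is the pose to reach, as a shift and turn from the pose commanded when the call began, along the tool's axes at that moment; what a row does not reach only later rows make up. A row lasts 1/8 s, in which the tool goes at most 62.5 mm and 10.7 degrees, less where a joint would pass 70% of its speed; a pose out of reach is approached as far as the arm can. A call with a gripper value outside its range is refused whole. OPENING is the finger opening in m, from 0 to 0.0918, set as the call begins (- or left out, the last holds). The fingers move at their own pace and stop on an object; the grip force is fixed at half the most. Time passes only in rows, so rows that repeat a pose let the fingers close. It gives the time, the measured TCP pose, the force, the opening and the grip force at its end, in the units of the state.
- get_obs(): the state, without advancing time (a new reading comes with each control period).
- vision.capture(name): name is "scene" or "top" or "wrist"; returns a dict with "pixels" (420x560x3 uint8, red, green, blue), "vfov" (degrees; the focal length in pixels is half the picture's height over the tangent of half this angle, whatever the lens; pixels are square), "cx", "cy" (the principal point, pixels), "pose" (4x4, takes a point from camera to world coordinates); the wrist camera has in their place "T_tool_cam" (4x4, takes a point from camera to tool coordinates, whose origin is the TCP and whose axes are the flange's). Camera axes: x right, y up, looking along -z (the intrinsics and any distortion apply to the point x, -y, -z); pixel columns grow to the right and rows downward; lengths in mm; the calibration is good to about 2 mm. The wrist camera is an equidistant fisheye: a pixel r from the principal point sees the ray r / f radians off the axis. A picture is of the moment at which its call begins: read the wrist's pose just before it. There is no depth.
- workorder.close_job(): hands the job in; it is judged then, once.
The state is a dict: "time": time; "joint_positions": joint angles; "dq": joint speeds; "tau": joint torques, N m; "tool_pos": TCP position; "tcp_rot": TCP orientation; "contact_force": force on the tool from outside, world axes, zero at the start; "moment": the same for the moment, N m; "grip_width": finger opening in mm; "finger_force": force on a finger pad.
Only numpy, scipy, OpenCV 4.12 (cv2) and the standard library are available. Lean on these libraries where they do the work, as an engineer would, in place of code of your own. Each camera call takes 0.05 s, during which the arm holds its last target. There are 200 camera calls.

## Working session

There is one attempt and no reset: what is moved stays moved. The work goes in short steps, Python scripts to look and compute and a shell command to move; the robot and the scene stay as the last step left them, time stands still between calls to the robot, and variables do not carry over. Pictures are saved under pics/ and viewed, at most 10 in all, crops included, and the job is handed in when it is done.

```bash
ls; mkdir -p pics; python3 - <<'E'
from plant import get_obs, vision, workorder
import cv2,json
print(get_obs())
for n in ["scene","top"]:
    c=vision.capture(n); cv2.imwrite(f"pics/{n}0.png",c["pixels"][:,:,::-1]); print(n,c["vfov"],c["cx"],c["cy"],c["pose"])
    print([k for k in c])
E
```

```text
pics
{'time': 0.0, 'joint_positions': array([ 1.05598121e+00,  3.42726610e-01,  1.52503158e+00, -5.88148179e-06,
        1.27533951e+00, -1.46022367e-01]), 'dq': array([-0.00086257,  0.00111537,  0.00134761,  0.00018327,  0.00104458,
       -0.00084995]), 'tau': array([-1.77945174e-03, -4.31232190e+01, -2.44211984e+01,  7.16698333e-02,
        5.59657509e-02, -1.19008469e-04]), 'tool_pos': array([189.05183545, 489.35543118, 226.03784033]), 'tcp_rot': array([-3.14010281e+00, -2.13425952e-04,  2.77280146e+00]), 'contact_force': array([-0.28255282,  0.68896944,  0.05101574]), 'moment': array([ 0.0495368 , -0.0211276 ,  0.02653667]), 'finger_force': 0.0, 'grip_width': 91.77449008503454}
scene 46.35495709868219 279.26267511914347 204.85408890407226 [[ 5.34901896e-01  4.14960163e-01 -7.35994582e-01 -1.80858505e+02]
 [-8.44527177e-01  2.36222655e-01 -4.80596197e-01 -5.73193538e+02]
 [-2.55696820e-02  8.78639244e-01  4.76801081e-01  5.66528448e+02]
 [ 0.00000000e+00  0.00000000e+00  0.00000000e+00  1.00000000e+00]]
['pixels', 'vfov', 'cx', 'cy', 'pose']
top 57.51085206873443 276.74766895835097 204.0047397483064 [[ 4.12069622e-03  9.95304800e-01 -9.67025028e-02  4.91884765e+02]
 [-9.99939489e-01  5.08754037e-03  9.75369252e-03 -6.85311708e+01]
 [ 1.01998749e-02  9.66564593e-02  9.95265538e-01  9.00702089e+02]
 [ 0.00000000e+00  0.00000000e+00  0.00000000e+00  1.00000000e+00]]
['pixels', 'vfov', 'cx', 'cy', 'pose']
```

View pics/scene0.png

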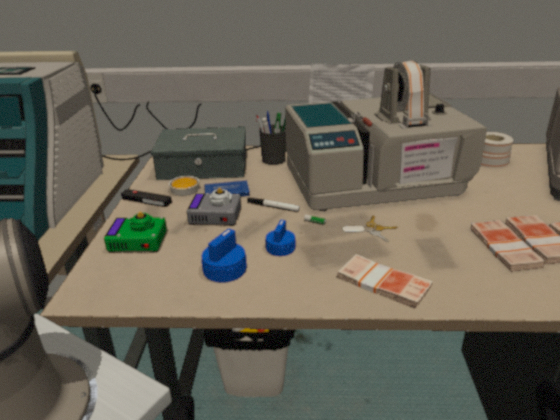

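View pics/top0.png

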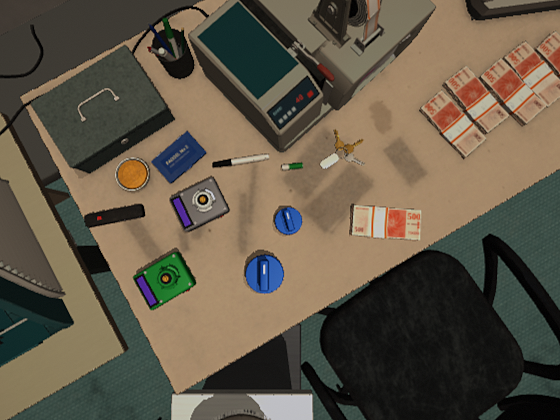

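The top view shows the small blue cap (≈62 mm) at (288,221) and a larger decoy at (264,273). The grey lamp is at (200,203) with its neck near (204,198), and the green lamp at (165,279) is a decoy. In the scene view the cap is at (281,238) and the grey lamp at (214,207).

```bash
cat > h.py <<'E'
import numpy as np, cv2
from scipy.spatial.transform import Rotation as R
from plant import get_obs, vision
def tool():
    o=get_obs(); T=np.eye(4); T[:3,:3]=R.from_euler('xyz',o['tcp_rot']).as_matrix(); T[:3,3]=o['tool_pos']; return T
def cap(n):
    if n=='wrist':
        T=tool(); c=vision.capture(n); c['pose']=T@c['T_tool_cam']
    else: c=vision.capture(n)
    c['fish']=n=='wrist'; c['f']=c['pixels'].shape[0]/2/np.tan(np.radians(c['vfov']/2))
    c['bgr']=c['pixels'][:,:,::-1].copy(); return c
def ray(c,p):
    d=np.array([p[0]-c['cx'],p[1]-c['cy']])/c['f']
    if c['fish']:
        r=np.linalg.norm(d)+1e-12; v=np.array([d[0]/r*np.sin(r),-d[1]/r*np.sin(r),-np.cos(r)])
    else: v=np.array([d[0],-d[1],-1.])
    v=c['pose'][:3,:3]@v; return c['pose'][:3,3],v/np.linalg.norm(v)
def onz(c,p,z):
    o,v=ray(c,p); return o+v*(z-o[2])/v[2]
def proj(c,P):
    q=np.linalg.inv(c['pose'])@np.append(P,1); v=np.array([q[0],-q[1]]); 
    s=np.arctan2(np.linalg.norm(v),-q[2])/np.linalg.norm(v) if c['fish'] else 1/-q[2]
    return v*s*c['f']+[c['cx'],c['cy']]
def tri(rs):
    A=sum(np.eye(3)-np.outer(v,v) for o,v in rs); b=sum((np.eye(3)-np.outer(v,v))@o for o,v in rs); return np.linalg.solve(A,b)
def blobs(c,lo,hi,amin=30):
    m=cv2.inRange(cv2.cvtColor(c['bgr'],cv2.COLOR_BGR2HSV),lo,hi)
    n,l,s,ce=cv2.connectedComponentsWithStats(m)
    return [(ce[i],s[i],l==i) for i in range(1,n) if s[i][4]>amin]
E
python3 - <<'E'
from h import *
t,s=cap('top'),cap('scene')
for c in (t,s):
    for ce,st,m in blobs(c,(105,150,60),(125,255,255)): print(ce.round(1),st)
print('cap disc z24', onz(t,(288,221),29), onz(s,(281,242),25), 'tri', tri([ray(t,(288.5,220)),ray(s,(281,238))]))
print('neck', onz(t,(204,199),64), tri([ray(t,(204,198)),ray(s,(222,191))]))
def up(c,x,y,w,h,n,k):
    i=cv2.resize(c['bgr'][y:y+h,x:x+w],None,fx=k,fy=k,interpolation=cv2.INTER_CUBIC); return i
a=up(t,160,165,160,100,0,5); b=up(s,180,165,130,100,0,5)
cv2.imwrite('pics/crop_t.png',a)
E
```

```text
[180.1 155.5] [152 132  54  51 983]
[288.1 220.7] [275 208  27  26 523]
[264.6 273.9] [ 246  255   38   38 1045]
[239.8 188.9] [228 183  19  12 101]
[280.2 240.9] [266 221  29  34 664]
[223.6 258.8] [ 202  230   44   52 1600]
cap disc z24 [ 537.79004279 -102.88501197   29.        ] [ 523.13110217 -115.08804659   25.        ] tri [ 540.42200623 -104.23761905   21.676114  ]
neck [583.40280947  83.02106792  64.        ] [585.83258206  82.76579631  64.05607172]
```

View pics/crop_t.png

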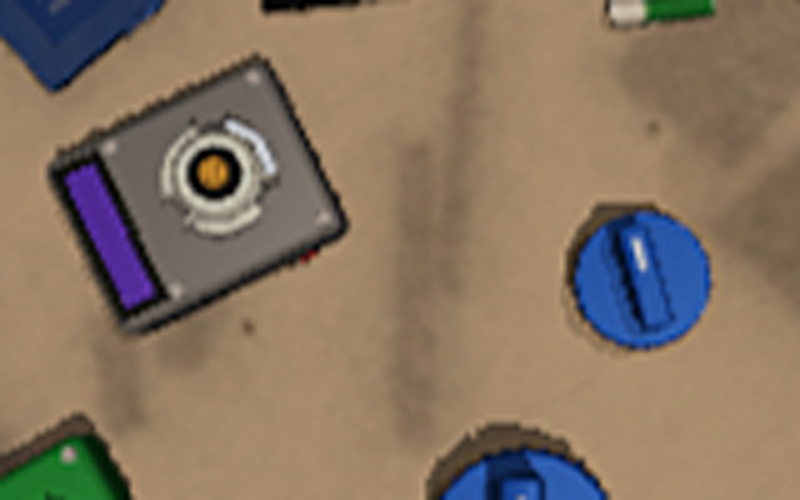

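Crop: the neck centre is at about (202.6,199.6) in the full picture and the cap disc at (288.2,221). The bar's white mark is at its upper end, so cap x is about 12° from world x. The three ridges are also visible. Next I'll move above the cap.

```bash
cat >> h.py <<'E'
def togo(p,yaw):
    T=tool(); Rt=R.from_euler('xyz',[np.pi,0,yaw]); R0=R.from_matrix(T[:3,:3])
    print('dp',(T[:3,:3].T@(np.array(p)-T[:3,3])/1000).round(4),'rot',(R0.inv()*Rt).as_rotvec().round(4))
E
python3 - <<'E'
from h import *
togo((515,-104,200),0.21)
c=cap('wrist'); print(c['T_tool_cam'],c['vfov'],c['cx'],c['cy'])
E
```

```text
dp [-0.5179 -0.4361  0.0267] rot [-4.0000e-04  1.0000e-03  2.5628e+00]
[[ 5.18456415e-04  9.64188650e-01  2.65216852e-01  6.96976262e+01]
 [ 9.99999514e-01 -2.77554012e-04 -9.45798629e-04  1.24736894e-01]
 [-8.38316302e-04  2.65217213e-01 -9.64188326e-01 -1.57865426e+02]
 [ 0.00000000e+00  0.00000000e+00  0.00000000e+00  1.00000000e+00]] 65.70646984690485 283.09811304713304 210.71366341018935
```

```bash

python3 -m pendant '{"dp":[[-0.07,-0.055,0.02],[-0.13,-0.11,0.025],[-0.2,-0.165,0.025],[-0.26,-0.22,0.025],[-0.32,-0.27,0.025],[-0.38,-0.32,0.025],[-0.44,-0.37,0.025],[-0.5,-0.42,0.025]],"rotation":[[0,0,0.18],[0,0,0.36],[0,0,0.54],[0,0,0.72],[0,0,0.9],[0,0,1.08],[0,0,1.26],[0,0,1.44]]}'
python3 -c "
from h import *
togo((525,-104,200),0.21)"
```

```text
time: 1.25
tool_pos: [430.0, 51.4, 202.3]
tcp_rot: [3.141, -0.0, 1.327]
contact_force: [0.7, 2.4, -0.6]
grip_width: 91.4
finger_force: 0.0
dp [-0.1278  0.1297  0.0023] rot [ 4.0000e-04 -8.0000e-04  1.1166e+00]
```

```bash

python3 -m pendant '{"dp":[[-0.03,0.03,0],[-0.06,0.06,0],[-0.1,0.1,0],[-0.125,0.125,0.002],[-0.125,0.125,0.002],[-0.125,0.125,0.002],[-0.125,0.125,0.002],[-0.125,0.125,0.002]],"rotation":[[0,0,0.18],[0,0,0.36],[0,0,0.54],[0,0,0.72],[0,0,0.9],[0,0,1.1],[0,0,1.1],[0,0,1.1]]}'
cat >> h.py <<'E'
def bluecap(c,near):
    bs=blobs(c,(105,130,50),(125,255,255),200)
    return min(bs,key=lambda b:np.linalg.norm(b[0]-near))
E
python3 - <<'E'
from h import *
c=cap('wrist'); cv2.imwrite('pics/w1.png',c['bgr']); print(get_obs()['tool_pos'],get_obs()['tcp_rot'])
for ce,s,m in blobs(c,(105,130,50),(125,255,255),200): print(ce,s)
print(proj(c,(539,-104,29)))
E
```

```text
time: 2.25
tool_pos: [521.3, -97.5, 200.0]
tcp_rot: [-3.142, -0.0, 0.236]
contact_force: [0.5, -0.5, 0.2]
grip_width: 92.1
finger_force: 0.0
[521.24902336 -97.45337013 200.07638514] [-3.14155521e+00 -6.78274330e-05  2.35904592e-01]
[105.61369622  21.95258999] [  68    0   90   57 2278]
[292.0775105  175.72890416] [ 264  146   58   60 2619]
[226.35381679 253.65152672] [ 194  227   65   51 2620]
[292.75667627 179.32896411]
```

View pics/w1.png

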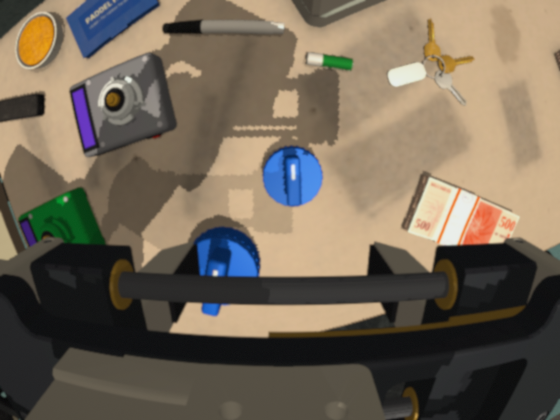

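The wrist view shows the cap disc at (292,176) with the bar nearly vertical, and the grey lamp's neck at (116,100). I'll take a second, lower view for height and yaw.

```bash

python3 -m pendant '{"dp":[[-0.02,0.005,0.04],[-0.02,0.005,0.08],[-0.02,0.005,0.08],[-0.02,0.005,0.08]],"rotation":[[0,0,0],[0,0,0],[0,0,0],[0,0,0]]}'
cat >> h.py <<'E'
def capfeat(c,near,k=6):
    ce,s,m=bluecap(c,near); cs=max(cv2.findContours(m.astype(np.uint8),cv2.RETR_EXTERNAL,cv2.CHAIN_APPROX_NONE)[0],key=cv2.contourArea)
    h=cv2.convexHull(cs); (x,y),r=cv2.minEnclosingCircle(h); e=cv2.fitEllipse(h)
    hull=np.zeros(m.shape,np.uint8); cv2.fillConvexPoly(hull,h,255); hull=cv2.erode(hull,np.ones((5,5)))
    hsv=cv2.cvtColor(c['bgr'],cv2.COLOR_BGR2HSV); w=(hsv[...,1]<100)&(hsv[...,2]>110)&(hull>0)
    yx=np.argwhere(w); return np.array(e[0]),e[1],(yx[:,::-1].mean(0) if len(yx) else None),len(yx)
E
python3 - <<'E'
from h import *
import pickle
c=cap('wrist'); print(get_obs()['tool_pos'],get_obs()['tcp_rot'])
near=proj(c,(539,-104,29)); f=capfeat(c,near); print(near,f)
i=cv2.imread('pics/w1.png'); 
x,y=map(int,near); cr=c['bgr'][max(0,y-70):y+70,x-90:x+90]; cv2.imwrite('pics/w2c.png',cv2.resize(cr,None,fx=4,fy=4,interpolation=cv2.INTER_CUBIC)); print('crop origin',x-90,max(0,y-70))
for z in (24,29): print(z,onz(c,f[0],z))
c['frame']=0; pickle.dump(c,open('w2.pkl','wb'))
E
```

```text
time: 2.8
tool_pos: [504.0, -107.3, 121.4]
tcp_rot: [3.141, -0.002, 0.234]
contact_force: [0.3, -0.6, 0.8]
grip_width: 91.3
finger_force: 0.0
[ 504.27111705 -107.34263162  121.75128874] [ 3.13994201e+00 -2.68666782e-03  2.33739566e-01]
[288.48908191 172.63860869] (array([287.74804688, 168.36637878]), (76.89122009277344, 77.12325286865234), array([287.9137931 , 161.42241379]), 116)
crop origin 198 102
24 [ 541.47905974 -102.88208734   24.        ]
29 [ 542.12949972 -102.65151516   29.        ]
```

View pics/w2c.png

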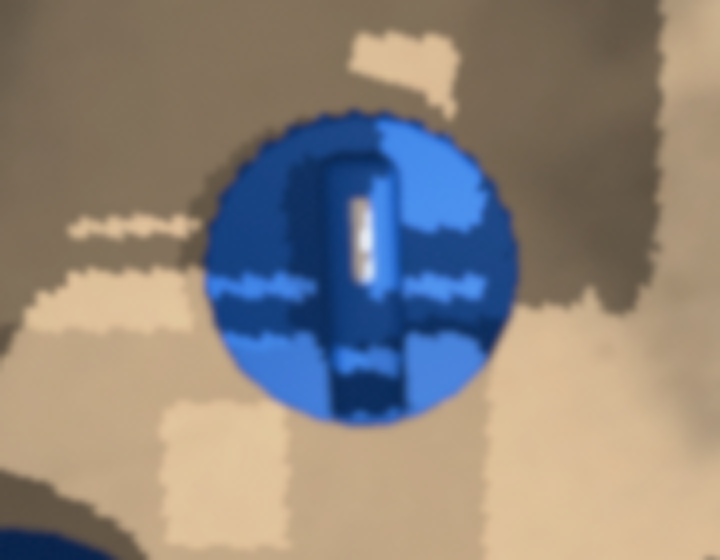

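The crop shows the disc centred at (288,168). The bar runs from (360,155) to (365,345) in the crop, so it tilts about 1.5–2° to the image vertical, giving a cap yaw of about 0.26. Next I'll triangulate the height.

```bash
python3 - <<'E'
from h import *
import pickle
c2=pickle.load(open('w2.pkl','rb')); c1=dict(c2); c1['bgr']=cv2.imread('pics/w1.png')
T=np.eye(4);T[:3,:3]=R.from_euler('xyz',[-3.14155,-0.00007,0.2359]).as_matrix();T[:3,3]=[521.249,-97.453,200.08]; c1['pose']=T@c1['T_tool_cam']
fs=[capfeat(c,proj(c,(540,-103,29))) for c in (c1,c2)]
print(fs)
t=cap('top'); ft=capfeat(t,(288,221)); print(ft)
for k,z in ((0,29),(2,57)):
    rs=[ray(c,f[k]) for c,f in zip((c1,c2),fs)]
    print(k,'wrist2',tri(rs),[onz(c,f[k],z).round(1) for c,f in zip((c1,c2),fs)])
    if ft[k] is not None: print('with top',tri(rs+[ray(t,ft[k])]),onz(t,ft[k],z))
print('diam at 29', [np.mean(f[1])/c['f']*np.linalg.norm(c['pose'][:3,3]-[541,-103,29]) for c,f in zip((c1,c2),fs)])
togo((541.5,-102.7,80),0.26); togo((541.5,-102.7,31.5),0.26); print(get_obs()['tool_pos'])
E
```

```text
[(array([292.03692627, 175.5337677 ]), (58.270694732666016, 59.00960922241211), array([292.77941176, 171.97058824]), 68), (array([287.74804688, 168.36637878]), (76.89122009277344, 77.12325286865234), array([287.9137931 , 161.42241379]), 116)]
(array([265.97628784, 276.74691772]), (29.823209762573242, 38.000370025634766), array([263.96153846, 268.84615385]), 26)
0 wrist2 [ 539.23904644 -103.71986471    6.55519128] [array([ 542.7, -102.3,   29. ]), array([ 542.1, -102.7,   29. ])]
with top [ 456.54567321  -96.9326351  -312.45427313] [412.27332026 -53.5514003   29.        ]
2 wrist2 [ 550.97047167 -100.12303415   61.59124455] [array([ 550.3, -100.4,   57. ]), array([ 550.5, -100.3,   57. ])]
with top [ 483.8027393   -90.53666394 -196.3001017 ] [431.79586984 -49.52824128  57.        ]
diam at 29 [np.float64(60.15952440608187), np.float64(59.892319863722335)]
dp [0.0372 0.004  0.0419] rot [ 0.0018 -0.0028 -0.0264]
dp [0.0371 0.0039 0.0904] rot [ 0.0018 -0.0028 -0.0264]
[ 504.24573493 -107.35227648  121.79204915]
```

```bash

python3 -m pendant '{"dp":[[0.037,0.004,0.03],[0.037,0.004,0.05],[0.037,0.004,0.07],[0.037,0.004,0.07]],"rotation":[[0,0,-0.026],[0,0,-0.026],[0,0,-0.026],[0,0,-0.026]]}' 0.04
python3 -c "
from h import *
togo((542,-102.6,32),0.26);print(get_obs()['tool_pos'],get_obs()['tcp_rot'])"
```

```text
time: 3.4
tool_pos: [539.8, -102.2, 49.9]
tcp_rot: [-3.141, 0.001, 0.259]
contact_force: [-0.4, -0.5, -0.4]
grip_width: 56.6
finger_force: 0.0
dp [0.002  0.001  0.0179] rot [-0.0007  0.0008 -0.0007]
[ 539.79538878 -102.18244147   49.92121006] [-3.14091345e+00  8.21705626e-04  2.59329995e-01]
```

```bash

python3 -m pendant '{"dp":[[0.002,0.001,0.01],[0.002,0.001,0.018],[0.002,0.001,0.018]],"rotation":[[0,0,0],[0,0,0],[0,0,0]]}' 0.04
python3 -m pendant '{"dp":[[0,0,0],[0,0,0],[0,0,0],[0,0,0],[0,0,0],[0,0,0]],"rotation":[[0,0,0],[0,0,0],[0,0,0],[0,0,0],[0,0,0],[0,0,0]]}' 0.005
```

```text
time: 3.78
tool_pos: [541.8, -102.8, 31.7]
tcp_rot: [-3.141, 0.001, 0.259]
contact_force: [-0.5, 0.8, -0.6]
grip_width: 40.2
finger_force: 0.0
time: 4.53
tool_pos: [542.2, -102.8, 32.2]
tcp_rot: [3.142, -0.0, 0.259]
contact_force: [-1.0, 0.6, 3.0]
grip_width: 13.5
finger_force: 30.0
```

```bash

python3 -m pendant '{"dp":[[0,0,-0.04],[0,0,-0.08],[0,0,-0.12],[0,0,-0.12]],"rotation":[[0,0,0],[0,0,0],[0,0,0],[0,0,0]]}'
python3 -c "
from h import *
togo((516,65,150),0.26);print(get_obs()['tool_pos'],get_obs()['tcp_rot'])"
```

```text
time: 5.03
tool_pos: [543.8, -103.5, 155.0]
tcp_rot: [3.138, -0.005, 0.259]
contact_force: [0.1, -0.4, -0.6]
grip_width: 13.8
finger_force: 30.0
dp [ 0.0162 -0.17    0.0045] rot [ 0.0035 -0.0053 -0.0012]
[ 543.7737265  -103.4529409   155.00041075] [ 3.13808775 -0.00532927  0.2588354 ]
```

```bash

python3 -m pendant '{"dp":[[0.016,-0.05,0],[0.016,-0.1,0],[0.016,-0.14,0],[0.016,-0.17,0],[0.016,-0.17,0],[0.016,-0.17,0],[0.016,-0.17,0],[0.016,-0.17,0]],"rotation":[[0,0,0],[0,0,0],[0,0,0],[0,0,0],[0,0,0],[0,0,0],[0,0,0],[0,0,0]]}'
python3 - <<'E'
from h import *
import pickle
c=cap('wrist'); o=get_obs(); print(o['tool_pos'],o['tcp_rot'])
p=proj(c,(584,83,64.5)); print(p); x,y=map(int,p); x0,y0=max(0,x-90),max(0,y-70)
cv2.imwrite('pics/w3.png',c['bgr']);cv2.imwrite('pics/w3c.png',cv2.resize(c['bgr'][y0:y0+140,x0:x0+180],None,fx=4.2,fy=4.2,interpolation=cv2.INTER_CUBIC)); print(x0,y0)
pickle.dump(c,open('w3.pkl','wb'))
E
```

```text
time: 6.02
tool_pos: [514.2, 64.7, 151.9]
tcp_rot: [-3.142, 0.0, 0.258]
contact_force: [0.1, 0.3, -1.1]
grip_width: 13.7
finger_force: 30.0
[514.21304625  64.8729121  151.94319753] [-3.14153480e+00  2.94454173e-05  2.57632780e-01]
[282.36048   124.2957854]
192 54
```

View pics/w3c.png

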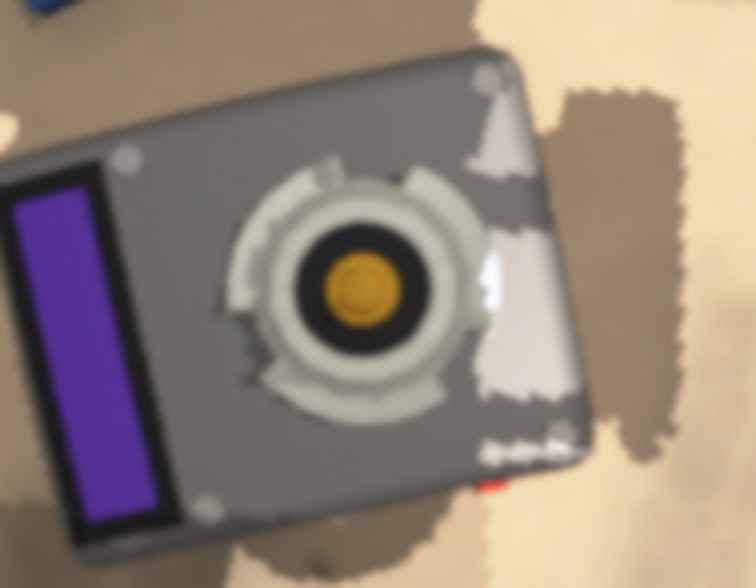

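The crop shows the neck hole centred at crop (363,289). Ridge and wall arcs run −18..68°, 104..187° and 223..308° in image angle, so the gaps are at about 86°, 205° and 325°. The lugs at the current yaw (90° in the image) are already nearly over the gaps. Next is the precise neck centre.

```bash
python3 - <<'E'
from h import *
import pickle
c=pickle.load(open('w3.pkl','rb'))
hsv=cv2.cvtColor(c['bgr'],cv2.COLOR_BGR2HSV)
for nm,lo,hi in (('gold',(10,150,80),(30,255,255)),('hole',(0,0,0),(180,255,75))):
    m=cv2.inRange(hsv,lo,hi); m[:, :240]=0; m[:,320:]=0; m[:90]=0; m[160:]=0
    cs=max(cv2.findContours(m,cv2.RETR_EXTERNAL,cv2.CHAIN_APPROX_NONE)[0],key=cv2.contourArea)
    e=cv2.fitEllipse(cv2.convexHull(cs)); print(nm,e,onz(c,e[0],64.5),onz(c,e[0],60))
b=[(x[0].round(),x[1]) for x in blobs(c,(105,130,50),(125,255,255),200)]; print(b)
t=cap('top'); hsv=cv2.cvtColor(t['bgr'],cv2.COLOR_BGR2HSV); m=cv2.inRange(hsv,(8,130,70),(30,255,255)); m[:, :193]=0;m[:,213:]=0;m[:190]=0;m[209:]=0
ys,xs=np.nonzero(m); print('top gold',xs.mean(),ys.mean(),len(xs),onz(t,(xs.mean(),ys.mean()),64.5), 'tri',tri([ray(t,(xs.mean(),ys.mean())),ray(c,e[0])]))
togo((583,83,150),0.17)
E
```

```text
gold ((277.8995666503906, 122.42889404296875), (17.853471755981445, 18.180564880371094), 89.8958511352539) [584.51852939  86.57345079  64.5       ] [584.51253036  86.64923477  60.        ]
hole ((277.80218505859375, 122.4837875366211), (30.371562957763672, 30.982398986816406), 85.58245086669922) [584.46017572  86.63314975  64.5       ] [584.45310585  86.71002926  60.        ]
[(array([230.,  19.]), array([ 172,    0,  134,   56, 3432], dtype=int32)), (array([283., 232.]), array([ 231,  198,  106,   79, 4557], dtype=int32)), (array([283., 315.]), array([268, 305,  32,  22, 559], dtype=int32))]
top gold nan nan 0 [nan nan nan] tri [nan nan nan]
dp [0.0712 0.0001 0.002 ] rot [-0.      0.0001  0.0879]<stdin>:11: RuntimeWarning: Mean of empty slice.
  ret = ret.dtype.type(ret / rcount)
```

View pics/w3.png

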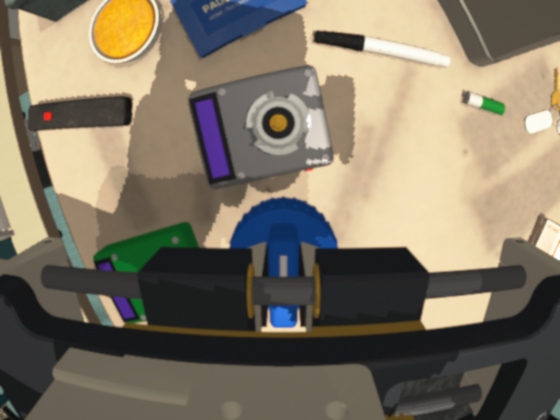

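The full wrist view shows the cap held at (284,250) with the bar between the pads, and the grey lamp's neck at (278,122). I'll check the cap's position in the hand using its front rim arc.

```bash
python3 - <<'E'
from h import *
import pickle
from scipy.optimize import least_squares
c=pickle.load(open('w3.pkl','rb')); o=get_obs(); print(o['tool_pos'])
ce,s,m=bluecap(c,(283,232)); m=m.astype(np.uint8)
cs=max(cv2.findContours(m,cv2.RETR_EXTERNAL,cv2.CHAIN_APPROX_NONE)[0],key=cv2.contourArea)[:,0]
pts=np.array([p for p in cs if p[1]<222],float)
Ti=np.linalg.inv(c['pose']@np.linalg.inv(c['T_tool_cam']))
zt=(np.linalg.inv(Ti))[2,3]
for dz in (32,3):
    P=np.array([(Ti@np.append(onz(c,p,zt-dz),1))[:2] for p in pts])
    r=least_squares(lambda q:np.hypot(P[:,0]-q[0],P[:,1]-q[1])-q[2],[0,0,31],loss='soft_l1').x
    r2=least_squares(lambda q:np.hypot(P[:,0]-q[0],P[:,1]-q[1])-31,[0,0],loss='soft_l1').x
    print(dz,r,r2)
togo((584.5,86.4,130),0.17)
E
```

```text
[514.16435104  64.99758132 151.95736126]
32 [-2.08104912  0.67239671 30.13157067] [-3.07585224  0.67931773]
3 [ 9.35331189  0.70306284 25.52862206] [3.25105239 0.7331985 ]
dp [ 0.0735 -0.0028  0.022 ] rot [-0.      0.0001  0.0879]
```

```bash

python3 -m pendant '{"dp":[[0.035,-0.001,0.01],[0.074,-0.0025,0.03],[0.074,-0.0025,0.04],[0.074,-0.0025,0.045],[0.074,-0.0025,0.045],[0.074,-0.0025,0.045]],"rotation":[[0,0,0.044],[0,0,0.088],[0,0,0.088],[0,0,0.088],[0,0,0.088],[0,0,0.088]]}'
python3 -c "
from h import *
togo((585,86.7,98),0.17);o=get_obs();print(o['tool_pos'],o['tcp_rot'],o['contact_force'],o['moment'])"
```

```text
time: 6.88
tool_pos: [584.9, 86.7, 108.0]
tcp_rot: [3.141, -0.001, 0.171]
contact_force: [0.3, -0.3, -0.2]
grip_width: 13.5
finger_force: 30.0
dp [0.0001 0.     0.01  ] rot [ 0.0001 -0.0012  0.0007]
[584.87110696  86.71551442 108.0082959 ] [ 3.14145667e+00 -1.23099770e-03  1.70715446e-01] [ 0.2936357  -0.34503839 -0.21630994] [-0.06089576  0.17707704 -0.02662932]
```

```bash

python3 -m pendant '{"dp":[[0,0,0.006],[0,0,0.01],[0,0,0.014],[0,0,0.016],[0,0,0.016]],"rotation":[[0,0,0],[0,0,0],[0,0,0],[0,0,0],[0,0,0]]}'
python3 -c "
from h import *
o=get_obs();print(o['tool_pos'],o['tcp_rot'],o['contact_force'],o['moment'])"
```

```text
time: 7.5
tool_pos: [584.9, 86.9, 90.8]
tcp_rot: [-3.141, 0.0, 0.171]
contact_force: [0.0, 0.6, -1.0]
grip_width: 13.8
finger_force: 30.0
[584.85628777  86.92941125  90.79166363] [-3.14144096e+00  3.85085077e-04  1.70807202e-01] [ 0.00834895  0.57093112 -0.96137156] [-0.03798248  0.11850985  0.02036104]
```

```bash

python3 -m pendant '{"dp":[[0,0,0.002],[0,0,0.003],[0,0,0.004],[0,0,0.004]],"rotation":[[0,0,0],[0,0,0],[0,0,0],[0,0,0]]}'
python3 -m pendant '{"dp":[[0,0,0.001],[0,0,0.002],[0,0,0.003],[0,0,0.003]],"rotation":[[0,0,0],[0,0,0],[0,0,0],[0,0,0]]}'
python3 -c "
from h import *
o=get_obs();print(o['tool_pos'],o['tcp_rot'],o['contact_force'],o['moment'])"
```

```text
time: 8.0
tool_pos: [584.9, 86.9, 87.0]
tcp_rot: [-3.141, 0.0, 0.171]
contact_force: [-0.2, 0.6, -2.0]
grip_width: 14.0
finger_force: 30.0
time: 8.5
tool_pos: [584.9, 86.9, 83.9]
tcp_rot: [-3.141, 0.0, 0.171]
contact_force: [-1.0, 0.4, 0.2]
grip_width: 13.8
finger_force: 30.0
[584.88629932  86.91772006  83.93700682] [-3.14148301e+00  1.60381476e-04  1.70781531e-01] [-1.04128607  0.3971227   0.23470278] [-0.04227852  0.13314013 -0.01816921]
```

```bash

python3 -m pendant '{"dp":[[0,0,0.001],[0,0,0.002],[0,0,0.003],[0,0,0.003]],"rotation":[[0,0,0],[0,0,0],[0,0,0],[0,0,0]]}'
python3 -m pendant '{"dp":[[0,0,0.001],[0,0,0.002],[0,0,0.002]],"rotation":[[0,0,0],[0,0,0],[0,0,0]]}'
python3 -c "
from h import *
o=get_obs();print(o['tool_pos'],o['tcp_rot'],o['contact_force'],o['moment'])"
```

```text
time: 9.0
tool_pos: [585.0, 87.0, 81.2]
tcp_rot: [-3.142, -0.0, 0.171]
contact_force: [-0.7, -0.5, 1.3]
grip_width: 13.9
finger_force: 30.0
time: 9.38
tool_pos: [585.0, 86.9, 79.1]
tcp_rot: [-3.142, -0.0, 0.171]
contact_force: [-0.4, 0.7, 2.0]
grip_width: 13.8
finger_force: 30.0
[585.03093974  86.92722244  79.12988002] [-3.14155500e+00 -2.53586981e-04  1.70791305e-01] [-0.37650771  0.6733596   1.98876159] [-0.06514654  0.23660127 -0.01303243]
```

```bash

python3 -m pendant '{"dp":[[0,0,0.001],[0,0,0.002],[0,0,0.003],[0,0,0.003]],"rotation":[[0,0,0],[0,0,0],[0,0,0],[0,0,0]]}'
python3 -c "
from h import *
o=get_obs();print(o['tool_pos'],o['tcp_rot'],o['contact_force'],o['moment'])"
```

```text
time: 9.88
tool_pos: [585.1, 86.9, 76.2]
tcp_rot: [-3.142, -0.0, 0.171]
contact_force: [-1.0, 0.7, 4.0]
grip_width: 13.9
finger_force: 30.0
[585.06647543  86.93302127  76.15178616] [-3.14154696e+00 -3.39056853e-04  1.70794467e-01] [-1.00186624  0.72081025  3.95522669] [-0.12019092  0.27595771 -0.03770441]
```

The cap has dropped into the gaps at 4 mm above the base with 4 N of spring force. However, joint 6 lacks the travel for the full clockwise turn from here. I'll check it, lift out, and turn back 120° to the next equivalent gap.

```bash

python3 -c "
from h import *
print(get_obs()['joint_positions'])"
python3 -m pendant '{"dp":[[0,0,-0.008],[0,0,-0.016],[0,0,-0.024],[0,0,-0.032],[0,0,-0.036],[0,0,-0.036],[0,0,-0.036],[0,0,-0.036]],"rotation":[[0,0,0],[0,0,0],[0,0,0],[0,0,0],[0,0,-0.1],[0,0,-0.25],[0,0,-0.4],[0,0,-0.55]]}'
python3 -m pendant '{"dp":[[0,0,0],[0,0,0],[0,0,0],[0,0,0],[0,0,0],[0,0,0],[0,0,0],[0,0,0]],"rotation":[[0,0,-0.17],[0,0,-0.34],[0,0,-0.51],[0,0,-0.68],[0,0,-0.85],[0,0,-1.02],[0,0,-1.19],[0,0,-1.36]]}'
python3 -m pendant '{"dp":[[0,0,0],[0,0,0],[0,0,0],[0,0,0]],"rotation":[[0,0,-0.1],[0,0,-0.184],[0,0,-0.184],[0,0,-0.184]]}'
python3 -c "
from h import *
togo((585,86.8,90),0.17+2.0944);o=get_obs();print(o['tool_pos'],o['tcp_rot'],o['joint_positions'])"
```

```text
[1.79275786e-02 6.12448335e-01 1.52451395e+00 1.14713299e-04
 1.00430222e+00 1.41786788e+00]
time: 10.88
tool_pos: [584.9, 86.9, 112.4]
tcp_rot: [-3.142, -0.0, 0.726]
contact_force: [0.8, 0.2, -2.0]
grip_width: 13.7
finger_force: 30.0
time: 11.88
tool_pos: [584.9, 86.9, 112.3]
tcp_rot: [3.142, -0.0, 2.086]
contact_force: [-0.5, 0.1, -0.5]
grip_width: 13.7
finger_force: 30.0
time: 12.38
tool_pos: [585.0, 86.9, 112.2]
tcp_rot: [3.141, 0.0, 2.263]
contact_force: [-0.0, -1.2, -1.2]
grip_width: 13.9
finger_force: 30.0
dp [-0.0001 -0.      0.0222] rot [ 0.0001  0.     -0.0012]
[584.95716059  86.9151823  112.20384409] [3.14147370e+00 2.47253868e-05 2.26323048e+00] [ 1.79231880e-02  5.69271697e-01  1.48931008e+00  6.22365880e-05
  1.08290254e+00 -6.74540141e-01]
```

```bash

python3 -m pendant '{"dp":[[0,0,0.006],[0,0,0.012],[0,0,0.016],[0,0,0.02],[0,0,0.023],[0,0,0.023]],"rotation":[[0,0,0],[0,0,0],[0,0,0],[0,0,0],[0,0,0],[0,0,0]]}'
python3 -m pendant '{"dp":[[0,0,0.001],[0,0,0.003],[0,0,0.005],[0,0,0.005]],"rotation":[[0,0,0],[0,0,0],[0,0,0],[0,0,0]]}'
python3 -c "
from h import *
o=get_obs();print(o['tool_pos'],o['tcp_rot'],o['contact_force'],o['moment'])"
```

```text
time: 13.12
tool_pos: [585.4, 87.2, 90.6]
tcp_rot: [3.14, 0.001, 2.265]
contact_force: [-3.7, 0.9, 9.6]
grip_width: 13.4
finger_force: 30.0
time: 13.62
tool_pos: [584.3, 87.1, 83.4]
tcp_rot: [-3.14, -0.001, 2.265]
contact_force: [-2.0, 2.2, 0.3]
grip_width: 14.0
finger_force: 30.0
[584.31879916  87.08665834  83.44858217] [-3.14048396e+00 -1.26441938e-03  2.26481200e+00] [-2.04761128  2.23825435  0.27363994] [ 0.34017215  0.61267841 -0.0042749 ]
```

```bash

python3 -m pendant '{"dp":[[0,0,0.001],[0,0,0.002],[0,0,0.003],[0,0,0.004],[0,0,0.004]],"rotation":[[0,0,0],[0,0,0],[0,0,0],[0,0,0],[0,0,0]]}'
python3 -m pendant '{"dp":[[0,0,0.001],[0,0,0.002],[0,0,0.003],[0,0,0.004],[0,0,0.0045],[0,0,0.0045]],"rotation":[[0,0,0],[0,0,0],[0,0,0],[0,0,0],[0,0,0],[0,0,0]]}'
python3 -c "
from h import *
o=get_obs();print(o['tool_pos'],o['tcp_rot'],o['contact_force'],o['moment'])"
```

```text
time: 14.25
tool_pos: [584.2, 87.1, 80.1]
tcp_rot: [-3.141, -0.001, 2.265]
contact_force: [-5.3, 2.3, 4.8]
grip_width: 14.0
finger_force: 30.0
time: 15.0
tool_pos: [584.4, 86.9, 76.2]
tcp_rot: [-3.141, -0.001, 2.265]
contact_force: [-6.1, 1.8, 9.5]
grip_width: 14.0
finger_force: 30.0
[584.39736788  86.92968809  76.2188918 ] [-3.14082592e+00 -6.33796449e-04  2.26492927e+00] [-6.12191828  1.82168632  9.49767309] [0.31718194 1.49663282 0.0054385 ]
```

```bash

python3 -m pendant '{"dp":[[0.0005,-0.0003,0],[0.001,-0.0007,0.0005],[0.001,-0.0007,0.0005]],"rotation":[[0,0,0],[0,0,0],[0,0,0]]}'
python3 -c "
from h import *
o=get_obs();print(o['tool_pos'],o['tcp_rot'],o['contact_force'],o['moment'])"
```

```text
time: 15.38
tool_pos: [584.2, 87.0, 76.0]
tcp_rot: [3.141, 0.001, 2.265]
contact_force: [-3.8, 0.6, 8.3]
grip_width: 13.6
finger_force: 30.0
[584.21841065  86.98804405  76.01108122] [3.14069294e+00 1.15611394e-03 2.26484449e+00] [-3.79361486  0.64628914  8.28907245] [0.17242026 1.04724472 0.01295403]
```

```bash

python3 -m pendant '{"dp":[[0.0003,-0.0003,0],[0.0003,-0.0003,0.0005],[0.0003,-0.0003,0.0005],[0.0003,-0.0003,0.0005],[0.0003,-0.0003,0.0005]],"rotation":[[0,0,0.09],[0,0,0.18],[0,0,0.27],[0,0,0.36],[0,0,0.36]]}'
python3 -c "
from h import *
o=get_obs();print(o['tool_pos'],o['tcp_rot'],o['contact_force'],o['moment'])"
```

```text
time: 16.0
tool_pos: [583.8, 86.9, 74.9]
tcp_rot: [3.141, 0.001, 1.906]
contact_force: [-4.2, -0.2, 4.8]
grip_width: 13.7
finger_force: 30.0
[583.78683352  86.8671712   74.92760605] [3.14071108e+00 7.96384426e-04 1.90554559e+00] [-4.16642271 -0.24385208  4.80490651] [-0.10646907  0.57073314 -0.03680647]
```

```bash

python3 -m pendant '{"dp":[[0.0002,-0.0006,0],[0.0002,-0.0006,0],[0.0002,-0.0006,0],[0.0002,-0.0006,0],[0.0002,-0.0006,0]],"rotation":[[0,0,0.1],[0,0,0.2],[0,0,0.3],[0,0,0.4],[0,0,0.4]]}'
python3 -c "
from h import *
o=get_obs();print(o['tool_pos'],o['tcp_rot'],o['contact_force'],o['moment'])"
```

```text
time: 16.62
tool_pos: [584.1, 86.9, 75.2]
tcp_rot: [3.138, 0.0, 1.507]
contact_force: [1.3, -1.0, 2.8]
grip_width: 13.9
finger_force: 30.0
[584.12434021  86.85633918  75.17925761] [3.13820593e+00 2.19396614e-04 1.50713602e+00] [ 1.26660074 -1.01825109  2.76846031] [-0.29842725 -0.10365015  0.01784012]
```

```bash

python3 -m pendant '{"dp":[[0,0,0.0005],[0,0,0.0005],[0,0,0.0005],[0,0,0.0005],[0,0,0.0005]],"rotation":[[0,0,0.09],[0,0,0.18],[0,0,0.27],[0,0,0.36],[0,0,0.36]]}'
python3 -c "
from h import *
o=get_obs();print(o['tool_pos'],o['tcp_rot'],o['contact_force'],o['moment'])"
```

```text
time: 17.25
tool_pos: [583.8, 87.0, 74.5]
tcp_rot: [3.139, -0.001, 1.148]
contact_force: [1.3, -0.7, 4.9]
grip_width: 13.6
finger_force: 30.0
[583.78825139  87.03595051  74.53152054] [ 3.13917804e+00 -8.75512866e-04  1.14817989e+00] [ 1.28211771 -0.73333133  4.91188082] [-0.27631428 -0.1409355   0.03125842]
```

```bash

python3 -m pendant '{"dp":[[0,0,0],[0,0,0],[0,0,0],[0,0,0]],"rotation":[[0,0,0.09],[0,0,0.18],[0,0,0.26],[0,0,0.26]]}'
python3 -c "
from h import *
o=get_obs();print(o['tool_pos'],o['tcp_rot'],o['contact_force'],o['moment'])"
python3 -m pendant '{"dp":[[0,0,0],[0,0,0],[0,0,0]],"rotation":[[0,0,0.04],[0,0,0.08],[0,0,0.08]]}'
python3 -c "
from h import *
o=get_obs();print(o['tool_pos'],o['tcp_rot'],o['contact_force'],o['moment'])"
```

```text
time: 17.75
tool_pos: [583.3, 87.2, 74.4]
tcp_rot: [3.14, -0.001, 0.889]
contact_force: [0.9, 0.0, 4.2]
grip_width: 14.1
finger_force: 30.0
[583.34338353  87.16411462  74.35414657] [ 3.14039767e+00 -9.22075914e-04  8.88507289e-01] [0.92940798 0.00734051 4.17379679] [-0.24060128 -0.07774734  0.00857345]
time: 18.12
tool_pos: [583.2, 87.2, 74.3]
tcp_rot: [3.141, -0.001, 0.808]
contact_force: [0.2, -1.4, 5.4]
grip_width: 13.8
finger_force: 30.0
[583.19656616  87.19364684  74.26837371] [ 3.14074497e+00 -7.98674455e-04  8.08219491e-01] [ 0.21002445 -1.35965857  5.43946803] [-0.21646446 -0.11060641 -0.00620408]
```

```bash

python3 -m pendant '{"dp":[[0,0,0],[0,0,0],[0,0,0]],"rotation":[[0,0,0.03],[0,0,0.06],[0,0,0.06]]}'
python3 -c "
from h import *
o=get_obs();print(o['tool_pos'],o['tcp_rot'],o['contact_force'],o['moment'])"
python3 -m pendant '{"dp":[[0,0,0],[0,0,0],[0,0,0]],"rotation":[[0,0,0.03],[0,0,0.05],[0,0,0.05]]}'
python3 -c "
from h import *
o=get_obs();print(o['tool_pos'],o['tcp_rot'],o['contact_force'],o['moment'])"
```

```text
time: 18.5
tool_pos: [583.0, 87.3, 74.2]
tcp_rot: [3.141, -0.001, 0.745]
contact_force: [1.7, -0.6, 3.8]
grip_width: 13.4
finger_force: 30.0
[582.97393469  87.27731953  74.17250613] [ 3.14121463e+00 -5.23951753e-04  7.44904963e-01] [ 1.65814919 -0.62056222  3.84803048] [-0.18729179 -0.19131564  0.03544141]
time: 18.88
tool_pos: [583.1, 87.3, 74.2]
tcp_rot: [3.141, -0.001, 0.695]
contact_force: [3.0, -0.4, 4.4]
grip_width: 13.5
finger_force: 30.1
[583.10571726  87.26781344  74.15502216] [ 3.14091312e+00 -6.50751508e-04  6.95140419e-01] [ 2.97484171 -0.44919467  4.37732958] [-0.2430163  -0.58670026  0.38159665]
```

Moment about z rises to 0.38 N·m at 90° of turn, with the cap about 2–3 mm above the base: it's against the stop. Release.

```bash

python3 -m pendant '{"dp":[[0,0,0],[0,0,0],[0,0,0],[0,0,0],[0,0,0],[0,0,0]],"rotation":[[0,0,0],[0,0,0],[0,0,0],[0,0,0],[0,0,0],[0,0,0]]}' 0.035
python3 -m pendant '{"dp":[[0,0,-0.01],[0,0,-0.03],[0,0,-0.06],[-0.02,0,-0.09],[-0.04,0,-0.09],[-0.04,0,-0.09],[-0.04,0,-0.09],[-0.04,0,-0.09]],"rotation":[[0,0,0],[0,0,0],[0,0,0],[0,0,0],[0,0,0],[0,0,0],[0,0,0],[0,0,0]]}'
python3 - <<'E'
from h import *
import pickle
c=cap('wrist'); o=get_obs(); print(o['tool_pos'],o['contact_force'])
p=proj(c,(584.5,87,69)); f=capfeat(c,p); print(p,f)
print('disc',onz(c,f[0],72),'mark',onz(c,f[2],100)); 
x,y=map(int,p); y0=max(0,y-90); cv2.imwrite('pics/w4.png',cv2.resize(c['bgr'][y0:y0+180,x-110:x+110],None,fx=3,fy=3)); pickle.dump((c,f),open('w4.pkl','wb'))
E
```

```text
time: 19.62
tool_pos: [582.7, 87.3, 74.1]
tcp_rot: [-3.142, -0.0, 0.695]
contact_force: [0.4, 0.5, -0.4]
grip_width: 35.1
finger_force: 0.0
time: 20.62
tool_pos: [552.3, 62.0, 163.8]
tcp_rot: [-3.141, 0.0, 0.695]
contact_force: [0.4, -0.3, -0.2]
grip_width: 35.1
finger_force: 0.0
[552.27873062  62.01987521 163.71615277] [-0.0333587  -0.53648957 -0.34830977]
[283.34306707 163.9878448 ] (array([283.33831787, 164.79737854]), (77.77731323242188, 78.22402954101562), array([282.84, 157.32]), 125)
disc [584.30131861  86.83820515  72.        ] mark [590.79286722  92.69548347 100.        ]
```

View pics/w4.png

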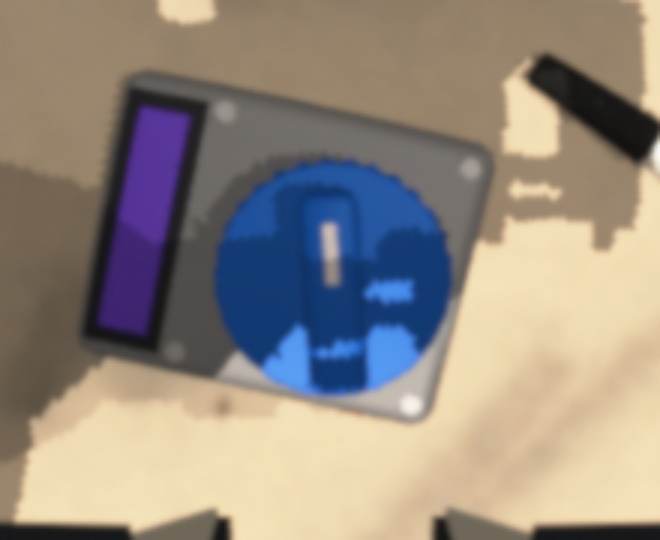

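The cap sits centred on the neck at (584.3,86.8) and level. The bar hasn't turned back: its mark is at crop (331,255). I'll check the height from a second wrist position before handing in.

```bash

python3 -m pendant '{"dp":[[0,0.04,0],[0,0.08,0],[0,0.1,0],[0,0.1,0],[0,0.1,0],[0,0.1,0]],"rotation":[[0,0,0],[0,0,0],[0,0,0],[0,0,0],[0,0,0],[0,0,0]]}'
python3 - <<'E'
from h import *
import pickle
c,f=pickle.load(open('w4.pkl','rb'))
d=cap('wrist'); p=proj(d,(584.5,87,72)); g=capfeat(d,p); print(p,g)
print('mark',tri([ray(c,f[2]),ray(d,g[2])]))
E
```

```text
time: 21.42
tool_pos: [615.5, -14.2, 164.1]
tcp_rot: [-3.141, 0.0, 0.696]
contact_force: [-0.4, -0.1, -0.4]
grip_width: 34.9
finger_force: 0.0
[161.25035078 166.07470674] (array([166.51350403, 166.13114929]), (74.34154510498047, 78.16845703125), array([146.19444444, 159.87037037]), 108)
mark [590.85687524  92.74716892 100.79188527]
```

```bash
python3 -c "
from plant import workorder
print(workorder.close_job())"
```

```text
the job is handed in; nothing more can be done
None
```

The blue cap is screwed onto the grey lamp's neck and released, and the job is handed in. It turned 90° clockwise to the stop, and afterwards I measured it at home height to about 1 mm; the judge's verdict was not reported. I aimed the lugs at the gaps from the camera image instead of turning backward by feel, and I lifted out once to re-enter 120° further back because joint 6 lacked travel.

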